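# Tap the wobbly signal lamp to the middle of its display plinth

### The job

The top-heavy signal lamp stands off to one side on its small round steel plinth. With the outside of the fingers, tap it gently until it stands upright with its black foot wholly inside the yellow ring in the middle of the plinth; do not take it between the fingers, lift it, or tip or knock it off. Leave the loose boxes and the pipe coupling around it where they are, and finish with the hand clear.

Things in the scene. Friction and masses are not known exactly. Their poses are not given: they have to be found in the camera images.
- lamp: Loose signal lamp, 71 mm tall, 0.18 kg, on the plinth. Black foot 44 mm across from 3 to 12 mm up, crowned below (only the central 28 mm rests); brass neck 18 mm thick, 16 to 38 mm up; orange caged globe 35 mm across centred 53 mm up. Pushed low on the foot it slides (1 to 2 N); pushed at the globe or past the edge it topples. Origin: centre of underside; z along its axis; yaw is of no matter.
- plinth_top (a point): Centre of the plinth's flat, level top. Plinth: upturned round steel conduit box, 100 mm across, 50 mm high, fixed to the table, two flat screw ears at its foot (65 mm out, 3 mm high). A flush yellow ring on the top (inner diameter 56 mm, outer 66 mm) is centred on this point. z points up.
- coupling: Bystander: grey plastic conduit coupling standing upright, 36 mm in diameter, 45 mm high, loose. Origin: centre of its underside.
- blue_box: Bystander: blue plastic device box, 55 x 90 x 45 mm (x, y, z), open upward, loose. Origin: centre of its underside.
- steel_box: Bystander: galvanised steel device box, 52 x 90 x 42 mm (x, y, z), open upward, loose. Origin: centre of its underside.
Things that resemble listed ones, but are neither listed nor needed, are in the scene too. What is shaped like the lamp but pink, red or turquoise is not meant.

How it is judged (in metres and radians):
At the end, for the whole second after the job is handed in: The lamp stands upright (within 3 degrees) and still on the plinth's top, its axis within 6 mm of the plinth's centre, which is the foot wholly inside the yellow ring; the three bystanders are within 12 mm of where they stood (horizontal distance between lamp and plinth_top below 0.006 m and z of lamp in the frame of plinth_top between -0.002 and 0.002 m and angle between lamp's own z axis and vertical below 0.05 rad and linear speed of lamp below 0.01 m/s and distance of each of coupling, blue_box, steel_box from where it was at the start of the episode below 0.012 m); the robot touches nothing.
It fails at once if the lamp is lifted more than 8 mm off the plinth, or falls off it (z of lamp in the frame of plinth_top above 0.008 m or z of lamp in the frame of plinth_top below -0.008 m).
It fails at once if the lamp is tipped by more than about 15 degrees (angle between lamp's own z axis and vertical above 0.26 rad).
It fails at once if the lamp is taken between the fingers (horizontal distance between the grasp point and lamp below 0.012 m and z of the grasp point in the frame of lamp below 0.075 m and contact force between the fingers and lamp above 0.2 N).
It fails at once if the lamp is struck hard or flicked (over 12 N, or faster than 0.25 m/s) (contact force between any of the fingers, the arm and lamp above 12 N or linear speed of lamp above 0.25 m/s).
It fails at once if a loose box or the coupling is moved by more than 12 mm (distance of any of coupling, blue_box, steel_box from where it was at the start of the episode above 0.012 m).
It also fails if it takes over 58 s, if anything falls off the work surface, if the arm or the gripper's body presses on something with over 40 N, if the wrist force passes 120 N, or if a joint passes its speed limit or range.

### The arm

A 6-joint arm with a two-finger parallel gripper is mounted at the origin on the work surface. World frame = base frame: x ahead of the robot, y to its left, z up, the work surface at z = 0. Lengths are in mm, angles in rad, forces in N, time in s.
With the tool pointing down it reaches from about 400 to 925 mm from the base axis. Payload 12.5 kg.
Tool frame: the origin (TCP) lies on the front face of the gripper's body, between the roots of the fingers; the fingertips stand 78 mm ahead of it and the grasp point (between the pads) lies 59 mm ahead of it (env.nose_length is the distance from the TCP to the fingertips, in mm); z points along the fingers, y is the line along which they close (so a half turn about z gives the same grasp; the last joint's range is limited). The gripper opens to 95 mm and grips with 3 to 60 N. Pads are 20 mm wide; open, the fingers measure 119 mm over their backs; the gripper's body (75 mm by 180 mm) begins 59 mm behind the grasp point.
Start: joints at [1.04, 0.491, 1.559, -0, 1.092, -0.106], TCP at [257.569, 569.47, 292.261] pointing down, gripper open.
Joint ranges: [-3.1, 3.1], [-0.84, 2.19], [0.05, 2.79], [-1.13, 4.28], [0.06, 2.93], [-2.69, 2.69]. Speed limits (rad/s): [2.22, 2.22, 2.79, 3.14, 3.14, 3.14].

### API

Orientations are given as [roll, pitch, yaw] about the fixed x, y, z axes, in that order (R = Rz(yaw) Ry(pitch) Rx(roll)).
In Python, from cell import env gives the robot as it stands.
- The arm moves only by the tool jog_arm, never from a script. Its argument "motion" is a list of rows, each a list of 7 numbers: the turn, a rotation vector about the tool's x, y, z in degrees, then the shift along the tool's x, y, z in mm, then the finger opening in mm, from 0 to 95.1. In form: [[wx, wy, wz, x, y, z, hand], ...]. A call has 1 to 10 rows; each row shifts and turns the commanded pose from where the row before left it, along the tool's axes as they then stand; what a row does not reach is not made up. A row lasts 1/8 s, in which the tool goes at most 62.5 mm and 10.7 degrees, less where a joint would pass 70% of its speed; a pose out of reach is approached as far as the arm can. A call is refused whole if a number of a shift passes 62.5 or a number of a turn 10.7, either way. A call with a gripper value outside its range is refused whole. The fingers move at their own pace and stop on an object; the grip force is fixed at half the most. Time passes only in rows, so rows that do not move let the fingers close. It gives the time, the measured TCP pose, the force, the opening and the grip force at its end, in the units of the state.
- env.state(): the state, without advancing time (a new reading comes with each control period).
- env.read_camera(name): name is "scene" or "top" or "wrist"; returns a dict with "color" (420x560x3 uint8, red, green, blue), "z_map" (420x560 float32, mm along the optical axis (not along the pixel's ray), 0 where there is no reading), "camera_matrix" (3x3 intrinsics, pixels), "k1" (the pictures are not rectified: a ray, as slopes to the right and down, at radius r is drawn at 1 + k1 r^2 times it, then the intrinsics apply), "world_to_cam" (4x4, takes a point from world to camera coordinates). Camera axes: x right, y up, looking along -z (the intrinsics and any distortion apply to the point x, -y, -z); pixel columns grow to the right and rows downward; lengths in mm; the calibration is good to about 2 mm. A picture is of the moment at which its call begins.
- env.job_done(): hands the job in; it is judged then, once.
Trained networks look in the newest picture that a camera, given by its name, has taken for a name from the list of things; names that differ only in an ending like _2 or _b are one class to them, and where a whole thing is asked for, a point or a joint stands for the part that bears it (a point fixed in the world has none). Each returns a list of dicts, best first, with "score" (0 to 1); they miss things now and then, are a little off and sometimes report something else, mostly with a low value. They report only what shows in the picture. A call takes as long as a camera call. They do not tell look-alikes from the thing itself.
- env.recognise(camera, thing): "location" ([column, row] in pixels, amid what is visible of it).
The state is a dict: "t": time; "joints": joint angles; "qvel": joint speeds; "tau": joint torques, N m; "eef_pos": TCP position; "tcp_rot": TCP orientation; "ft_force": force on the tool from outside, world axes, zero at the start; "moment": the same for the moment, N m; "opening": opening from 0.0 (shut) to 1.0 (fully open); "grip_force": force on a finger pad.
Only numpy, scipy, OpenCV 4.12 (cv2) and the standard library are available. Lean on these libraries where they do the work, as an engineer would, in place of code of your own. Each camera call takes 0.05 s, during which the arm holds its last target. There are 200 camera calls.

## Working session

There is one attempt and no reset: what is moved stays moved. The work goes in short steps, Python scripts to look and compute and a tool call to move; the robot and the scene stay as the last step left them, time stands still between calls to the robot, and variables do not carry over. Pictures are saved under pics/ and viewed, at most 10 in all, crops included, and the job is handed in when it is done.

Besides the shell and the picture viewer there is one more tool, called in YAML: its name, and indented under it one key for each argument. jog_arm: Moves the arm, as the interface text tells. Its arguments: {"type":"object","properties":{"motion":{"type":"array"}},"required":["motion"]}

```bash
mkdir -p pics
cat > h.py <<'E'
import numpy as np, cv2
from cell import env
def cam(n):
    return env.read_camera(n)
def cloud(c):
    K=c["camera_matrix"];z=c["z_map"];h,w=z.shape
    u,v=np.meshgrid(np.arange(w),np.arange(h))
    x=(u-K[0,2])/K[0,0];y=(v-K[1,2])/K[1,1]
    xu,yu=x.copy(),y.copy()
    for _ in range(8):
        f=1+c["k1"]*(xu**2+yu**2); xu,yu=x/f,y/f
    P=np.stack([xu*z,-yu*z,-z,np.ones_like(z)],-1)
    W=P@np.linalg.inv(c["world_to_cam"]).T
    W=W[...,:3]; W[z==0]=np.nan
    return W
def save(c,name,crop=None,s=1):
    im=c["color"][...,::-1]
    if crop: a,b,d,e=crop; im=im[b:e,a:d]
    cv2.imwrite("pics/"+name,cv2.resize(im,None,fx=s,fy=s,interpolation=cv2.INTER_CUBIC))
E
python3 - <<'E'
from h import *
a=cam("scene");b=cam("top")
im=np.vstack([a["color"],b["color"]])
cv2.imwrite("pics/a.png",cv2.resize(np.hstack([a["color"],b["color"]])[...,::-1],(800,300),interpolation=cv2.INTER_AREA))
save(b,"b.png",None,1.4)
for n in ["lamp","plinth_top","coupling","blue_box","steel_box"]:
  for cn,c in(("top",b),("scene",a)):
    W=cloud(c)
    for r in env.recognise(cn,n)[:4]:
        u,v=map(int,r["location"]); print(n,cn,round(r["score"],2),u,v,W[v,u].round(0))
print(env.state())
E
```

```text
lamp top 0.97 358 87 [770. -99.  64.]
lamp top 0.93 345 194 [595. -69. 111.]
lamp top 0.8 417 188 [ 608. -193.   59.]
lamp top 0.64 356 288 [450. -93.  65.]
lamp scene 0.98 171 201 [ 623. -201.   44.]
lamp scene 0.82 190 171 [ 532. -199.   32.]
lamp scene 0.81 231 194 [607. -77.  85.]
lamp scene 0.78 187 287 [793. -99.  52.]
plinth_top top 0.74 330 213 [568. -54.  49.]
plinth_top top 0.64 359 141 [ 694. -111.    1.]
plinth_top scene 0.64 248 204 [598. -49.  52.]
coupling top 0.71 361 144 [ 689. -114.    3.]
coupling scene 0.76 199 245 [ 706. -110.   47.]
blue_box top 0.61 278 263 [485.  29.   4.]
blue_box scene 0.97 303 174 [460.  28.   4.]
steel_box top 0.8 287 139 [697.  13.   4.]
steel_box scene 0.62 264 264 [692.   7.   4.]
{'t': 0.6, 'joints': array([ 1.04038408e+00,  4.90869627e-01,  1.55889969e+00,  6.01112012e-06,
        1.09170661e+00, -1.05604146e-01]), 'qvel': array([-0.0014223 , -0.00117321, -0.00113045,  0.00088842, -0.00045778,
        0.00023758]), 'tau': array([ 1.22815432e-03, -6.12201190e+01, -2.58368307e+01,  6.93774456e-02,
        4.44878032e-02,  2.98704958e-05]), 'eef_pos': array([257.57515726, 569.46289133, 292.27992749]), 'tcp_rot': array([3.14147601e+00, 6.99943675e-06, 2.71678178e+00]), 'ft_force': array([0.65999217, 0.44859259, 0.65689227]), 'moment': array([0.02450761, 0.0435686 , 0.04242982]), 'grip_force': 0.0, 'opening': 0.9976293064568202}
```

View pics/a.png

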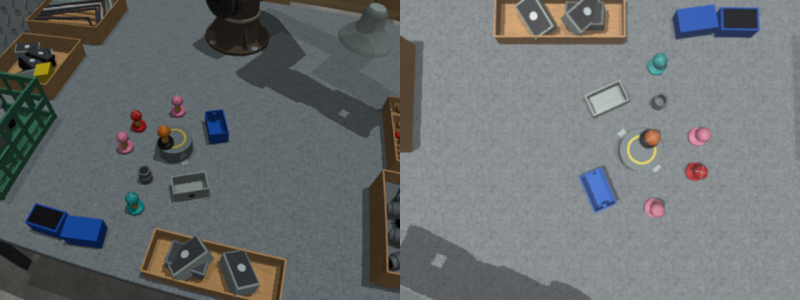

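View pics/b.png

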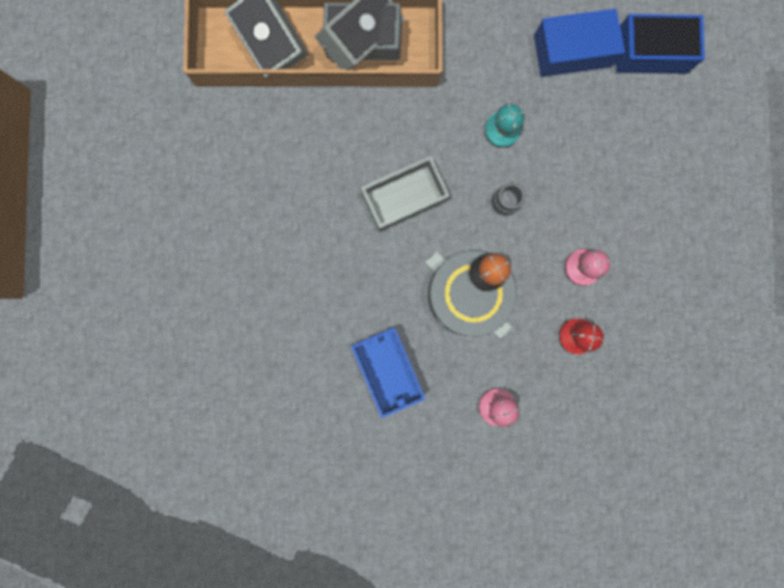

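The top view shows the orange lamp on the plinth, toward the upper right of the ring: globe at (493,268), ring centre at (473,293). The other lamp shapes are pink, red and turquoise.

```bash
cat >> h.py <<'E'
from scipy.optimize import least_squares
def rays(c):
    d=dict(c); d["z_map"]=np.ones_like(c["z_map"]); W=cloud(d)
    o=np.linalg.inv(c["world_to_cam"])[:3,3]; return o,W-o
def measure(n,c):
    hsv=cv2.cvtColor(c["color"],cv2.COLOR_RGB2HSV); W=cloud(c); o,d=rays(c)
    P=o+d*((50-o[2])/d[...,2])[...,None]
    near=np.hypot(P[...,0]-585,P[...,1]+60)<90
    H,S,V=[hsv[...,i].astype(int) for i in range(3)]
    yel=near&(H>19)&(H<35)&(S>90)&(V>90)
    q=P[yel][:,:2]
    rr=least_squares(lambda p:np.hypot(*(q-p).T)-30.5,q.mean(0),loss="soft_l1").x
    org=near&(H<16)&(S>130)&(V>60)&(W[...,2]>85)&(W[...,2]<130)
    g=W[org]; gg=None
    if len(g)>10: gg=least_squares(lambda p:np.linalg.norm(g-p,axis=1)-17.5,np.r_[g.mean(0)[:2],103],loss="soft_l1").x.round(1)
    blk=near&(V<60)&(W[...,2]>57)&(W[...,2]<68)
    print(n,"ring",rr.round(1),len(q),"globe",gg,len(g))
    return rr,gg,P,W,hsv
E
python3 - <<'E'
from h import *
for n in("top","scene"):
    c=cam(n); rr,gg,P,W,hsv=measure(n,c)
    m=(np.hypot(W[...,0]-rr[0],W[...,1]-rr[1])<46)&(W[...,2]<56)&(W[...,2]>44); print("plinth z",np.nanmedian(W[m][:,2]))
    m=(np.abs(W[...,2]-50)<4)&(np.hypot(W[...,0]-rr[0],W[...,1]-rr[1])<70)
    ff=W[m][:,:2]; print("top ctr by bbox",(ff.min(0)+ff.max(0))/2,ff.min(0),ff.max(0))
    # lamp silhouettes
    m=(W[...,2]>57)&(W[...,2]<66)&(np.hypot(W[...,0]-rr[0],W[...,1]-rr[1])<70); q=W[m][:,:2]; print("foot",len(q),q.min(0),q.max(0))
    if n=="scene": save(c,"c.png",(120,120,330,310),3.5)
E
```

```text
top ring [574.6 -66.9] 287 globe [599.  -82.4 101.8] 264
plinth z 49.53656133184768
top ctr by bbox [575.03137581 -67.35209625] [ 526.48608815 -116.10952783] [623.57666348 -18.59466466]
foot 230 [577.38516135 -99.3120515 ] [620.52861484 -60.48480152]
scene ring [573.5 -66.2] 149 globe [597.3 -82.5 103.1] 216
plinth z 50.90028784460594
top ctr by bbox [574.47096563 -65.55117665] [ 524.08957696 -115.15009717] [624.8523543  -15.95225614]
foot 220 [ 576.15721824 -103.55324957] [620.47514229 -59.98443765]
```

View pics/c.png

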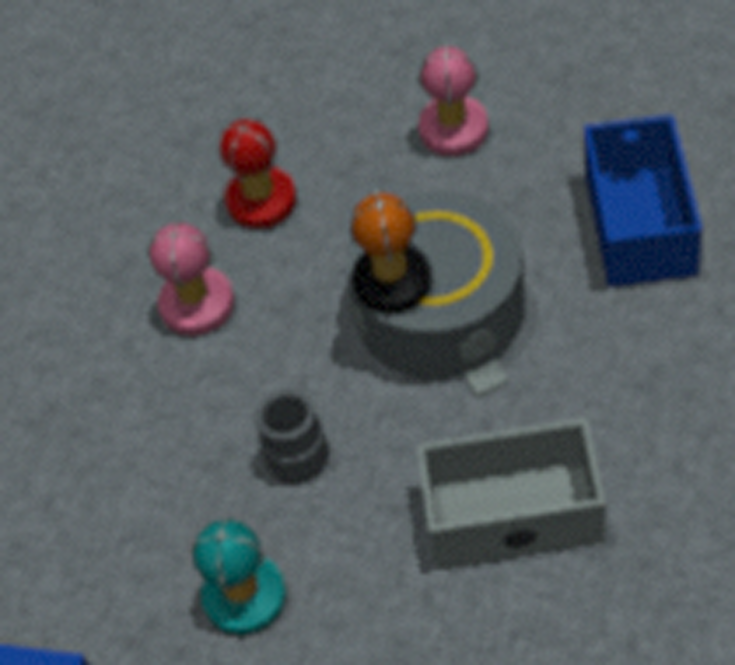

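Scene view: the lamp's foot is at about (390,280) in the crop, covering the ring's outer left. The plinth centre is near (574.3, -66.6) and the lamp near (598.3, -82.4). I'll turn tool x along the push direction, close the fingers and move to the outer side.

jog_arm:
  motion:
    - [0, 0, 9.06, 0, 0, 0, 0]
    - [0, 0, 0, -50, -25.5, 0, 0]
    - [0, 0, 0, -50, -25.5, 0, 0]
    - [0, 0, 0, -50, -25.5, 0, 0]
    - [0, 0, 0, -50, -25.5, 0, 0]
    - [0, 0, 0, -50, -25.5, 0, 0]
    - [0, 0, 0, -50, -25.5, 0, 0]
    - [0, 0, 0, -50, -25.5, 0, 0]
    - [0, 0, 0, -50, -25.5, 0, 0]
    - [0, 0, 0, -50, -25.5, 0, 0]

```text
t: 1.95
eef_pos: [507.7, 128.4, 292.5]
tcp_rot: [3.141, 0.0, 2.559]
ft_force: [0.5, 0.6, -0.6]
opening: 0.026
grip_force: 0.0
```

jog_arm:
  motion:
    - [0, 0, 0, -50, -25.5, 0, 0]
    - [0, 0, 0, -50, -25.5, 0, 0]
    - [0, 0, 0, -50, -25.5, 0, 0]
    - [0, 0, 0, -50, -25.5, 0, 0]
    - [0, 0, 0, 0, 0, 40, 0]
    - [0, 0, 0, 0, 0, 40, 0]
    - [0, 0, 0, 0, 0, 0, 0]
    - [0, 0, 0, 0, 0, 0, 0]

```text
t: 2.95
eef_pos: [618.3, -65.0, 213.7]
tcp_rot: [3.141, 0.001, 2.559]
ft_force: [0.7, -0.6, -0.2]
opening: 0.003
grip_force: 0.0
```

jog_arm:
  motion:
    - [0, 0, 0, -24, -12.7, 0, 0]
    - [0, 0, 0, -24, -12.7, 0, 0]
    - [0, 0, 0, 0, 0, 0, 0]
    - [0, 0, 0, 0, 0, 0, 0]

```text
t: 3.45
eef_pos: [643.7, -112.2, 213.4]
tcp_rot: [3.141, 0.001, 2.559]
ft_force: [-0.1, 1.1, 0.2]
opening: 0.002
grip_force: 0.0
```

```bash
cat > m.py <<'E'
from h import *
for n in ("top","scene","wrist"):
    c=cam(n)
    try: measure(n,c)
    except Exception as e: print(n,e)
save(c,__import__("sys").argv[1],None,1)
E
python3 m.py d.png
```

```text
top ring [574.5 -66.8] 218 globe [598.9 -83.5 102.7] 106
scene ring [573.5 -66.3] 147 globe [597.  -82.6 103.9] 82
wrist ring [574.4 -67.3] 1377 globe [598.3 -83.5 103. ] 2102
```

View pics/d.png

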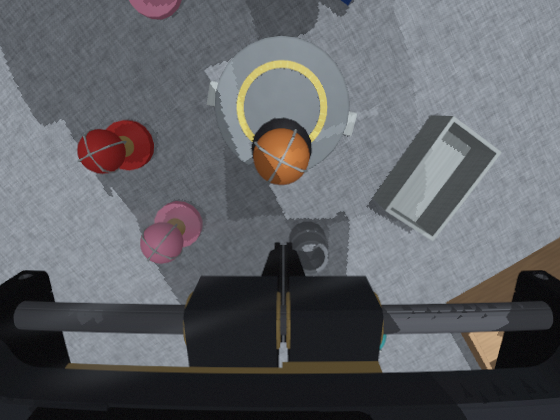

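The wrist view shows the fingertip (283,250), the lamp (282,150) and the ring centre (282,103) nearly in line. I'll descend and approach.

jog_arm:
  motion:
    - [0, 0, 0, 0, -1, 27, 0]
    - [0, 0, 0, 0, 0, 27, 0]
    - [0, 0, 0, 0, 0, 27, 0]
    - [0, 0, 0, 0, 0, 0, 0]
    - [0, 0, 0, 6, 0, 0, 0]
    - [0, 0, 0, 6, 0, 0, 0]
    - [0, 0, 0, 3, 0, 0, 0]
    - [0, 0, 0, 0, 0, 0, 0]
    - [0, 0, 0, 0, 0, 0, 0]

```text
t: 4.72
eef_pos: [630.9, -105.4, 131.4]
tcp_rot: [3.141, 0.0, 2.559]
ft_force: [0.6, -0.8, 0.4]
opening: 0.001
grip_force: 0.0
```

```bash
python3 m.py e.png
```

```text
top ring [574.5 -66.7] 167 globe None 0
scene ring [573.9 -66.3] 79 globe [628.3 -76.  113. ] 30
wrist ring [574.3 -67.3] 2939 globe [598.4 -83.5 103. ] 5316
```

View pics/e.png

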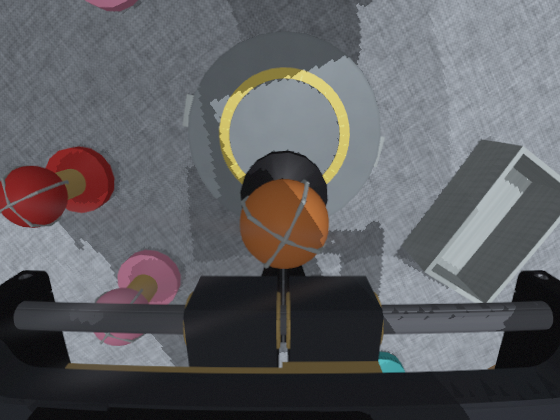

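The lamp (284,210) is still untouched, and the finger is just behind it. I'll push slowly.

jog_arm:
  motion:
    - [0, 0, 0, 3, 0, 0, 0]
    - [0, 0, 0, 2.5, 0, 0, 0]
    - [0, 0, 0, 2.5, 0, 0, 0]
    - [0, 0, 0, 2.5, 0, 0, 0]
    - [0, 0, 0, 2.5, 0, 0, 0]
    - [0, 0, 0, 2.5, 0, 0, 0]
    - [0, 0, 0, 0, 0, 0, 0]
    - [0, 0, 0, 0, 0, 0, 0]

```text
t: 5.88
eef_pos: [617.8, -96.7, 131.2]
tcp_rot: [3.142, -0.0, 2.559]
ft_force: [-0.1, -0.4, -0.5]
opening: 0.006
grip_force: 0.0
```

```bash
cat > w.py <<'E'
from h import *
rr,gg,*_=measure("wrist",cam("wrist"))
C=np.array([574.3,-67.3]); x=np.array([-.835,.55]); y=np.array([.55,.835])
t=env.state()["eef_pos"][:2]
for n,p in(("lamp",gg[:2]),("tcp",t)): print(n,"x",((p-C)@x).round(1),"y",((p-C)@y).round(1))
E
python3 w.py
```

```text
wrist ring [574.7 -67.5] 2736 globe [590.5 -77.2 103.1] 5116
lamp x -19.0 y 0.6
tcp x -52.5 y -0.6
```

jog_arm:
  motion:
    - [0, 0, 0, 2.5, 0, 0, 0]
    - [0, 0, 0, 2.5, 0, 0, 0]
    - [0, 0, 0, 2.5, 0, 0, 0]
    - [0, 0, 0, 2.5, 0, 0, 0]
    - [0, 0, 0, 2.5, 0, 0, 0]
    - [0, 0, 0, 0, 0, 0, 0]
    - [0, 0, 0, 0, 0, 0, 0]

```text
t: 6.8
eef_pos: [607.3, -89.8, 131.2]
tcp_rot: [3.142, -0.0, 2.559]
ft_force: [-0.3, 0.1, -0.9]
opening: 0.001
grip_force: 0.0
```

```bash
python3 w.py
```

```text
wrist ring [575.  -67.6] 2747 globe [580.5 -69.7 103.1] 5112
lamp x -6.5 y 1.4
tcp x -40.0 y -0.6
```

jog_arm:
  motion:
    - [0, 0, 0, 2, 0, 0, 0]
    - [0, 0, 0, 2, 0, 0, 0]
    - [0, 0, 0, 2, 0, 0, 0]
    - [0, 0, 0, 0, 0, 0, 0]
    - [0, 0, 0, 0, 0, 0, 0]
    - [0, 0, 0, -5, 0, 0, 0]
    - [0, 0, 0, -15, 0, 0, 0]
    - [0, 0, 0, -25, 0, 0, 0]
    - [0, 0, 0, 0, 0, -25, 0]
    - [0, 0, 0, 0, 0, -40, 0]

```text
t: 8.1
eef_pos: [640.4, -112.0, 195.7]
tcp_rot: [-3.141, -0.002, 2.558]
ft_force: [0.5, -0.3, -0.3]
opening: 0.008
grip_force: 0.0
```

jog_arm:
  motion:
    - [0, 0, 0, 0, 0, -40, 0]
    - [0, 0, 0, 0, 0, 0, 0]
    - [0, 0, 0, 0, 0, 0, 0]

```text
t: 8.48
eef_pos: [640.0, -111.7, 235.6]
tcp_rot: [-3.141, -0.001, 2.558]
ft_force: [0.2, 1.0, 0.4]
opening: 0.004
grip_force: 0.0
```

```bash
python3 w.py; python3 m.py f.png
```

```text
wrist ring [574.6 -67.5] 1482 globe [575.5 -66.3 102.9] 1853
lamp x -0.5 y 1.5
tcp x -79.1 y -0.9
top ring [574.7 -66.8] 311 globe [576.5 -65.1 101.8] 280
scene ring [573.8 -66.3] 220 globe [574.2 -65.  103.4] 209
wrist ring [574.6 -67.5] 1480 globe [575.4 -66.3 102.8] 1859
```

View pics/f.png

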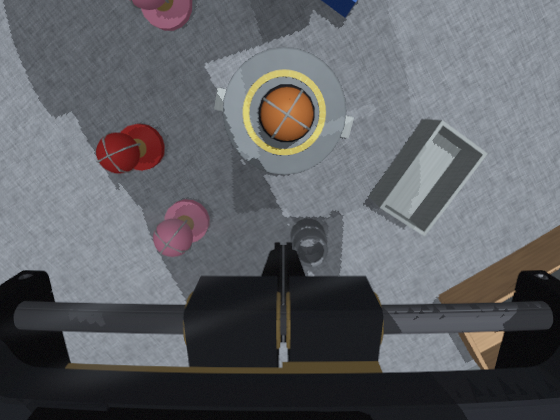

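The lamp (286,112) stands inside the yellow ring (centre 284,112), off by about 1.5 mm (2.5 mm at most by the other cameras). The hand is clear, and the coupling and the steel box look undisturbed.

```bash
python3 -c "
from cell import env
print(env.job_done())"
```

```text
the job is handed in; nothing more can be done
None
```

The lamp stands upright inside the yellow ring, about 1.5 mm off centre by the wrist camera, with the hand clear and the bystanders not touched; the job is handed in, but no verdict was returned.

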